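Wedge a separating blade snugly under a lifted cover glass and hold it

TASK

Pick up the separating blade by its handle, lay it flat and square at the middle of the open near edge of the display in the separator, and slide it in on the display panel, under the lifted cover glass, until it comes up snug and drags on the glass above and the panel below. Do not force it on so that it prises the glass up any further than a slight give, and leave the other things on the bench where they are. Finish still holding the blade by its handle at that depth, so that it keeps the last glue line under tension; do not let go.

Things in the scene. Friction and masses are not known exactly. Their poses are not given: they have to be found in the camera images.
- blade: Separating blade, a loose hand tool of about 70 g on the bench: black handle 100 x 18 wide x 24 mm high; a flat grey nylon blade, 24 wide, 2.5 thick, sticks out 95 mm from its front end. Origin: centre of the handle's underside; x along the tool to the tip, y across, z up as it lies. The blade runs 8.75 to 11.25 mm above the handle's underside, parallel to it; a collar 22 x 14 covers its first 8 mm.
- blade_grip (a point): Centre of the blade's handle, 12 mm above its underside: where to hold it (18 mm across y).
- blade_tip (a point): Middle of the blade's front edge, on its underside: 145 mm ahead of the body's origin and 8.75 mm above the handle's underside. Same axes as the tool.
- separator: Display separator fixed to the bench: white vacuum bed 120 (x) x 240 (y) mm, 36 high, with a 90 x 170 aluminium plate on top (to 41 mm). Origin: centre of its underside; x from the open near side (robot's side) to the hinge side, y along its length, z up. Hinge cheeks and knobs at the hinge side, 107 to 128 mm from the middle along y, 60 mm high.
- lcd_panel: Display panel (the lower plate), 80 (x) x 160 (y) x 4 mm, dark and flat, held fast on the vacuum bed; its upper face is 45 mm above the bench. Origin: centre of its underside; axes as the separator's.
- panel_edge (a point): Middle of the panel's near long edge on its upper face, 40 mm from the separator's middle towards the robot. Axes as the separator's: x into the gap, y along the edge, z up.
- cover_glass: Cover glass (upper plate), 80 x 160 x 2.5 mm, clear, black border. Still glued along its far long edge, where it hinges; the yoke holds it open by 0.085 to 0.14 rad (differs each time), so the gap narrows evenly to nothing at the hinge line. Origin: middle of the hinge line on the underside, 80 mm beyond panel_edge at the panel face's height; x along the glass away from the near edge, z out of its upper face.
- glass_edge (a point): Middle of the glass's near long edge, underside; its height over panel_edge is the open mouth, about 7 to 11 mm. The glass gives like a spring, 3 N m per rad about the hinge line, when a blade goes deeper than it just fits; prised over 5 mm at this edge it would crack.
- crossbar (a point): Middle of the steel crossbar, 10 mm thick and 200 mm long along the separator's y, over the display's middle, about 95 mm above the bench; a rubber suction cup 42 mm across hangs from it and holds the glass. Its yoke (legs 100 mm either side of the middle) pivots at the hinge line and stays where it is set.
- solder_spool: Bystander: white solder spool, 54 mm across, 36 high, standing beyond the work. Origin: centre of its underside.
- multimeter: Bystander: white multimeter with a black dial, 130 x 70 x 37 mm, lying on its back to the right of the work. Origin: centre of its underside.
- phone_box: Bystander: closed blue and white carton, 87 x 157 x 48 mm, to the left of the work. Origin: centre of its underside.
Things that resemble listed ones, but are neither listed nor needed, are in the scene too. Of the things that look like the blade, take the one that is farthest from the robot's base at the start.

How it is judged (in metres and radians):
On the way, in this order (a step that is already met when the one before it is completed fails the run):
1. the blade is picked up by its handle (contact force between the fingers and blade above 2 N and height (world z) of blade_grip above 0.03 m), for 0.2 s.
2. the blade's tip has entered the gap between panel and glass (x of blade_tip in the frame of panel_edge above 0.008 m and z of blade_tip in the frame of panel_edge between -0.002 and 0.008 m and y of blade_tip in the frame of panel_edge between -0.03 and 0.03 m), for 0.05 s.
At the end, for the whole second after the job is handed in: Held by the handle over 30 mm up, at rest, level within 0.1 rad, square within 0.14; tip over 30 mm in, within 30 mm of the edge's middle, within 2 mm of the panel's face; over 0.8 N on the glass, 0.4 N on the panel; glass edge less than 5 mm from its start (all of step 1 and y of blade_tip in the frame of panel_edge between -0.03 and 0.03 m and z of blade_tip in the frame of panel_edge between -0.002 and 0.002 m and x of blade_tip in the frame of panel_edge above 0.03 m and contact force between blade and cover_glass above 0.8 N and contact force between blade and lcd_panel above 0.4 N and angle between the x axis of blade and the x axis of separator, either way round below 0.14 rad and angle between blade's own z axis and vertical below 0.1 rad and distance of glass_edge from where it was at the start of the episode below 0.005 m and linear speed of blade below 0.01 m/s); the arm keeps its last pose, push and grip.
It fails at once if the glass is prised more than 5 mm from where it was held (distance of glass_edge from where it was at the start of the episode above 0.005 m).
It fails at once if a bystander is disturbed (moved over 15 mm) (distance of any of solder_spool, multimeter, phone_box from where it was at the start of the episode above 0.015 m).
It also fails if it takes over 51 s, if anything falls off the work surface, if the arm or the gripper's body presses on something with over 40 N, if the wrist force passes 120 N, or if a joint passes its speed limit or range.

ROBOT

A 6-joint arm with a two-finger parallel gripper is mounted at the origin on the work surface. World frame = base frame: x ahead of the robot, y to its left, z up, the work surface at z = 0. Lengths are in m, angles in degrees, forces in N, time in s.
With the tool pointing down it reaches from about 0.35 to 0.85 m from the base axis. Payload 8.1 kg.
Tool frame: the origin (TCP) lies midway between the tips of the shut fingers; the grasp point (between the pads) lies 19 mm behind it; x points along the fingers, y is the direction in which the jaws open and shut, and the axes are right-handed (so a half turn about x gives the same grasp; the last joint's range is limited). The gripper opens to 93 mm and grips with 3 to 60 N. Pads are 15 mm wide; open, the fingers measure 128 mm over their backs; the gripper's body (75 mm by 188 mm) begins 65 mm behind the grasp point.
Start: joints at [69.763, 7.471, 85.268, -0, 87.261, -4.893], TCP at [0.159, 0.579, 0.219] pointing down, gripper open.
Joint ranges: [-169.43, 169.43], [-51.17, 129.36], [1.28, 143.12], [-76.62, 256.62], [0, 156.53], [-152.29, 152.29]. Speed limits (degrees/s): [136.94, 136.94, 159.86, 180, 180, 180].

INTERFACE

Orientations are given as [roll, pitch, yaw] about the fixed x, y, z axes, in that order (R = Rz(yaw) Ry(pitch) Rx(roll)).
In Python, from rig import robot gives the robot as it stands.
- The arm moves only by the tool step_arm, never from a script. Its argument "motion" is a list of rows, each an object with "linear": the shift along the tool's x, y, z as a fraction of full scale, a list of three; "dr": the turn, a rotation vector about the tool's x, y, z as a fraction of full scale, a list of three. A call has 1 to 5 rows; each row shifts and turns the commanded pose from where the row before left it, along the tool's axes as they then stand; what a row does not reach is not made up. Full scale, the value 1, is 3 cm for a shift and 0.1 rad for a turn. A row lasts 1/12 s, in which the tool goes at most 41.7 mm and 7.16 degrees, less where a joint would pass 70% of its speed; a pose out of reach is approached as far as the arm can. A call with a number of a shift or a turn outside -1 to 1 is refused whole. A call with a gripper value outside its range is refused whole. "grip" is the opening, from 0 (shut) to 1 (fully open), set as the call begins (left out, the last holds). The fingers move at their own pace and stop on an object; "squeeze" is the grip in N (left out, the last holds). Time passes only in rows, so rows that do not move let the fingers close. It gives the time, the measured TCP pose, the force and the opening at its end, in the units of the state.
- robot.state(): the state, without advancing time (a new reading comes with each control period).
- robot.capture(name): name is "scene" or "top" or "wrist"; returns a dict with "pixels" (420x560x3 uint8, red, green, blue), "mtx" (3x3 intrinsics, pixels), "cam_to_world" (4x4, takes a point from camera to world coordinates). Camera axes: x right, y up, looking along -z (the intrinsics and any distortion apply to the point x, -y, -z); pixel columns grow to the right and rows downward; lengths in m; the calibration is good to about 2 mm. A picture is of the moment at which its call begins. There is no depth.
- robot.finish_job(): hands the job in, once; it reports no verdict.
The state is a dict: "time_s": time; "qpos": joint angles; "dq": joint speeds; "joint_torque": joint torques, N m; "position": TCP position; "orientation": TCP orientation; "ft_force": force on the tool from outside, world axes, zero at the start; "ft_torque": the same for the moment, N m; "width": opening from 0.0 (shut) to 1.0 (fully open).
Only numpy, scipy, OpenCV 4.12 (cv2) and the standard library are available. Lean on these libraries where they do the work, as an engineer would, in place of code of your own. Each camera call takes 0.05 s, during which the arm holds its last target.

## Working session

There is one attempt and no reset: what is moved stays moved. The work goes in short steps, Python scripts to look and compute and a tool call to move; the robot and the scene stay as the last step left them, time stands still between calls to the robot, and variables do not carry over. Pictures are saved under pics/ and viewed, and the job is handed in when it is done.

Besides the shell and the picture viewer there is one more tool, called after "Emit:" by a JSON object that holds its "method" and its "body", one argument or row to a line. step_arm: Moves the arm, as the interface text tells. Its arguments: {"type":"object","properties":{"motion":{"type":"array"},"grip":{"type":"number"},"squeeze":{"type":"number"}},"required":["motion"]}

```bash
mkdir -p pics; ls; python3 - <<'E'
from rig import robot
import cv2
print(robot.state())
for n in ("scene","top","wrist"):
    c=robot.capture(n); cv2.imwrite(f"pics/{n}0.png",c["pixels"][:,:,::-1])
    print(n,c["mtx"].tolist(),c["cam_to_world"].round(4).tolist(),[k for k in c])
E
```

```text
pics
{'time_s': 0.0, 'qpos': array([ 6.97631071e+01,  7.51324721e+00,  8.53292567e+01, -1.22042364e-04,
        8.72629697e+01, -4.89330192e+00]), 'dq': array([-0.05884184, -0.09319343,  0.03322839, -0.053549  , -0.00718237,
        0.13607283]), 'joint_torque': array([-2.55629842e-03, -5.59853840e+01, -4.91750944e+01,  7.64688570e-02,
        3.59758164e-02, -1.87964097e-04]), 'position': array([0.15854506, 0.57807443, 0.21760709]), 'orientation': array([ -94.82708717,   89.8945263 , -110.17067217]), 'ft_force': array([-0.07159383, -0.25113066, -0.42353111]), 'ft_torque': array([ 0.01825536, -0.03019376, -0.05267037]), 'width': 1.0006938077164635}
scene [[447.6820241750694, 0.0, 279.4674960110373], [0.0, 447.6820241750694, 209.78367900245698], [0.0, 0.0, 1.0]] [[0.1055, -0.5856, 0.8037, 1.5835], [0.9942, 0.0785, -0.0733, -0.0984], [-0.0201, 0.8068, 0.5905, 0.7796], [0.0, 0.0, 0.0, 1.0]] ['pixels', 'mtx', 'cam_to_world']
top [[434.8299899883169, 0.0, 278.16673467053295], [0.0, 434.8299899883169, 210.24715545942053], [0.0, 0.0, 1.0]] [[-0.0632, 0.9715, -0.2283, 0.376], [-0.998, -0.0605, 0.0185, 0.007], [0.0042, 0.229, 0.9734, 1.2235], [0.0, 0.0, 0.0, 1.0]] ['pixels', 'mtx', 'cam_to_world']
wrist [[320.24761928185177, 0.0, 277.32184110674933], [0.0, 320.24761928185177, 205.6031832105833], [0.0, 0.0, 1.0]] [[0.2635, -0.9224, -0.2824, 0.0796], [0.9647, 0.2517, 0.0778, 0.5998], [-0.0007, -0.2929, 0.9561, 0.3849], [0.0, 0.0, 0.0, 1.0]] ['pixels', 'mtx', 'cam_to_world']
```

View pics/scene0.png

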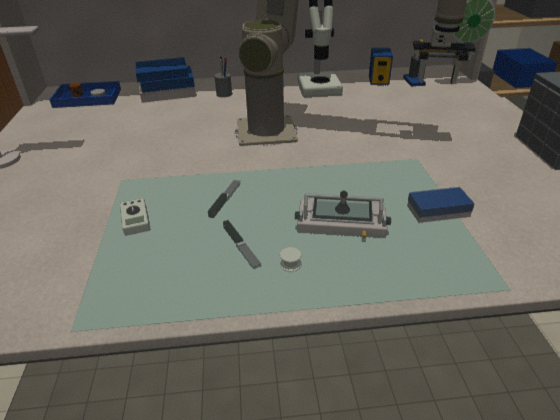

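View pics/top0.png

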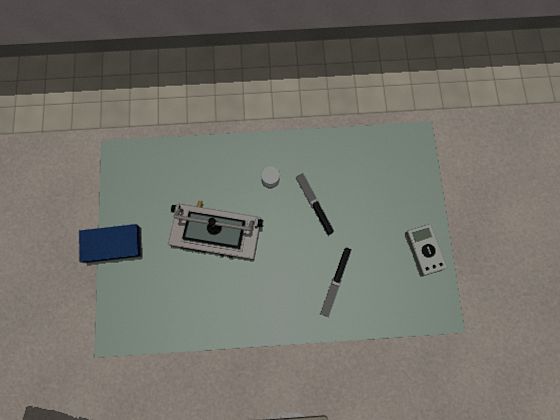

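View pics/wrist0.png

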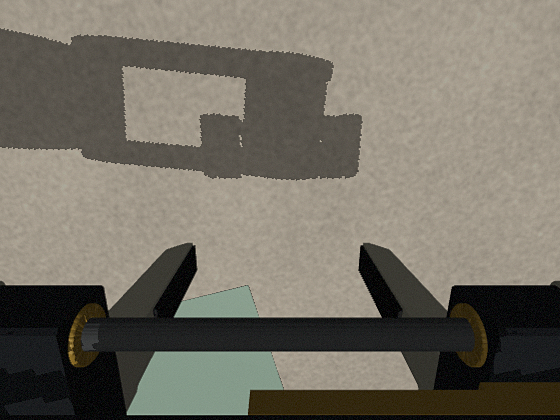

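```bash
cat > h.py <<'E'
import numpy as np,cv2
from scipy.spatial.transform import Rotation as R
def ray(c,px):
    px=np.atleast_2d(np.array(px,float)); K=np.array(c["mtx"]);T=np.array(c["cam_to_world"])
    d=np.c_[(px[:,0]-K[0,2])/K[0,0],-(px[:,1]-K[1,2])/K[1,1],-np.ones(len(px))]
    return T[:3,3],d@T[:3,:3].T
def plane(c,px,z):
    o,d=ray(c,px); return o+d*((z-o[2])/d[:,2])[:,None]
def proj(c,P):
    P=np.atleast_2d(np.array(P,float));K=np.array(c["mtx"]);T=np.array(c["cam_to_world"])
    q=(P-T[:3,3])@T[:3,:3]; return np.c_[K[0,2]+K[0,0]*q[:,0]/-q[:,2],K[1,2]+K[1,1]*q[:,1]/q[:,2]]
def tcp(s): # matrix
    return np.array(s["position"]),R.from_euler("xyz",s["orientation"],degrees=True)
def need(s,p,Rt):
    """remaining shift in tool axes (units 3cm) and rotvec (units .1 rad)"""
    p0,R0=tcp(s); return R0.inv().apply(np.array(p)-p0)/.03,(R0.inv()*Rt).as_rotvec()/.1
def save(n,c,crop=None,k=1):
    im=c["pixels"][:,:,::-1]
    if crop: x0,y0,x1,y1=crop; im=im[y0:y1,x0:x1]
    cv2.imwrite(n,cv2.resize(np.ascontiguousarray(im),None,fx=k,fy=k,interpolation=cv2.INTER_CUBIC))
E
python3 - <<'E'
from h import *; from rig import robot
c=robot.capture("top");save("pics/t1.png",c,(150,150,370,330),3.6)
print(plane(c,[[330,232],[316,205],[299,176],[349,250],[340,280],[324,315]],.015).round(3))
print(plane(c,[[169,247],[255,260],[215,233],[270,176],[110,243],[427,250]],.036).round(3))
s=robot.state();print(tcp(s)[1].as_matrix().round(2))
T=c["cam_to_world"]; w=robot.capture("wrist")["cam_to_world"]
p,r=tcp(s);print("cam in tool",r.inv().apply(w[:3,3]-p))
E
```

```text
[[ 0.587 -0.158  0.015]
 [ 0.668 -0.125  0.015]
 [ 0.758 -0.083  0.015]
 [ 0.533 -0.207  0.015]
 [ 0.452 -0.173  0.015]
 [ 0.361 -0.121  0.015]]
[[ 0.57   0.29   0.036]
 [ 0.519  0.056  0.036]
 [ 0.601  0.163  0.036]
 [ 0.756  0.001  0.036]
 [ 0.591  0.452  0.036]
 [ 0.517 -0.417  0.036]]
[[-0.    0.26  0.96]
 [-0.    0.96 -0.26]
 [-1.   -0.   -0.  ]]
cam in tool [-0.16721055 -0.00025549 -0.08195314]
```

View pics/t1.png

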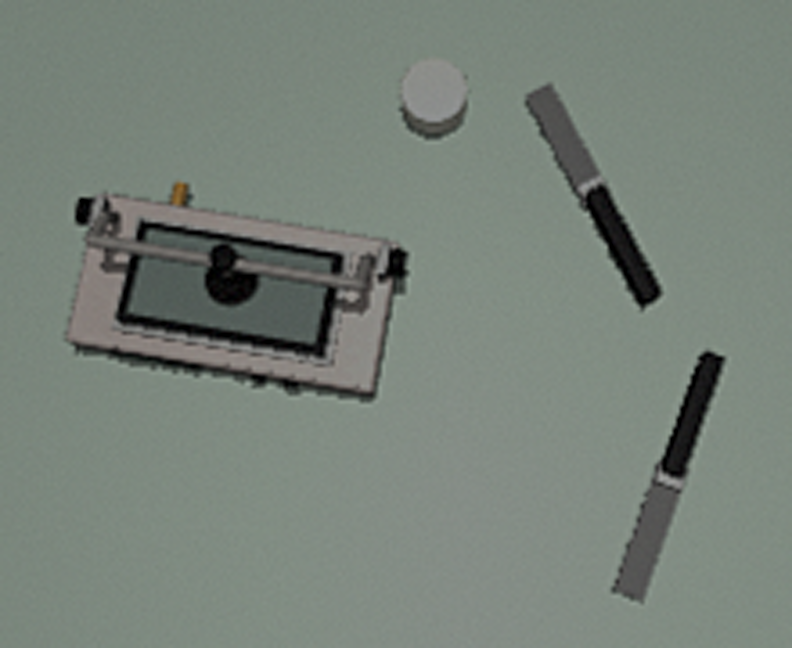

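Emit:
{"method": "step_arm", "body": {
  "motion": [
    {"linear": [0, -0.76, 0.85], "dr": [0, 0, 0]},
    {"linear": [0, -0.76, 0.85], "dr": [0, 0, 0]},
    {"linear": [0, -0.76, 0.85], "dr": [0, 0, 0]},
    {"linear": [0, -0.76, 0.85], "dr": [0, 0, 0]},
    {"linear": [0, -0.76, 0.85], "dr": [0, 0, 0]}
  ]
}}

```text
time_s: 0.67
position: [0.2519, 0.4336, 0.2185]
orientation: [-73.8, 90.0, -89.1]
ft_force: [0.3, 0.5, 0.5]
width: 1.001
```

Emit:
{"method": "step_arm", "body": {
  "motion": [
    {"linear": [0, -0.76, 0.85], "dr": [0, 0, 0]},
    {"linear": [0, -0.76, 0.85], "dr": [0, 0, 0]},
    {"linear": [0, -0.76, 0.85], "dr": [0, 0, 0]},
    {"linear": [0, -0.76, 0.85], "dr": [0, 0, 0]},
    {"linear": [0, -0.76, 0.85], "dr": [0, 0, 0]}
  ]
}}

```text
time_s: 1.08
position: [0.3449, 0.2898, 0.2188]
orientation: [49.0, 90.0, 33.6]
ft_force: [0.9, 0.8, -1.1]
width: 0.998
```

Emit:
{"method": "step_arm", "body": {
  "motion": [
    {"linear": [0, -0.76, 0.85], "dr": [0, 0, 0]},
    {"linear": [0, -0.76, 0.85], "dr": [0, 0, 0]},
    {"linear": [0, -0.76, 0.85], "dr": [0, 0, 0]},
    {"linear": [0, -0.76, 0.85], "dr": [0, 0, 0]},
    {"linear": [0, -0.76, 0.85], "dr": [0, 0, 0]}
  ]
}}

```text
time_s: 1.5
position: [0.4377, 0.146, 0.2188]
orientation: [33.5, 90.0, 18.2]
ft_force: [0.2, 1.1, 0.6]
width: 0.997
```

Emit:
{"method": "step_arm", "body": {
  "motion": [
    {"linear": [0, -0.76, 0.85], "dr": [0, 0, 0]},
    {"linear": [0, -0.76, 0.85], "dr": [0, 0, 0]},
    {"linear": [0, -0.76, 0.85], "dr": [0, 0, 0]},
    {"linear": [0, -0.76, 0.85], "dr": [0, 0, 0]},
    {"linear": [0, -0.76, 0.85], "dr": [0, 0, 0]}
  ]
}}

```text
time_s: 1.92
position: [0.5305, 0.0022, 0.2186]
orientation: [22.6, 90.0, 7.3]
ft_force: [0.6, 1.1, 0.4]
width: 1.0
```

Emit:
{"method": "step_arm", "body": {
  "motion": [
    {"linear": [0, 0, 0], "dr": [-1, 0, 0]},
    {"linear": [0, 0, 0], "dr": [-1, 0, 0]},
    {"linear": [0, 0, 0], "dr": [-1, 0, 0]},
    {"linear": [0, 0, 0], "dr": [-1, 0, 0]},
    {"linear": [0, 0, 0], "dr": [-1, 0, 0]}
  ]
}}

```text
time_s: 2.33
position: [0.5298, 0.0038, 0.2184]
orientation: [159.4, 90.0, 173.0]
ft_force: [-0.6, -0.5, 0.1]
width: 1.0
```

```bash
python3 - <<'E'
from h import *; from rig import robot
c=robot.capture("wrist");save("pics/w1.png",c)
s=robot.state();print(s["time_s"],s["position"],tcp(s)[1].as_matrix().round(3))
E
```

```text
2.3833 [0.52982919 0.00379687 0.21850445] [[-0.    -0.242  0.97 ]
 [ 0.     0.97   0.242]
 [-1.     0.    -0.   ]]
```

View pics/w1.png

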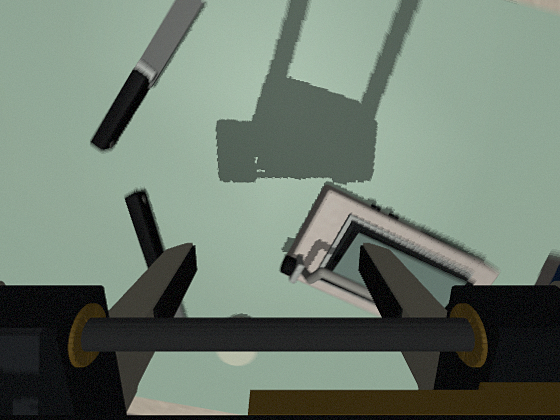

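Emit:
{"method": "step_arm", "body": {
  "motion": [
    {"linear": [0, -0.9, 0], "dr": [0, 0, 0]},
    {"linear": [0, -0.9, 0], "dr": [0, 0, 0]},
    {"linear": [0, -0.9, 0], "dr": [0, 0, 0]},
    {"linear": [0, -0.9, 0], "dr": [0, 0, 0]},
    {"linear": [0, -0.9, 0], "dr": [0, 0, 0]}
  ]
}}

```text
time_s: 2.8
position: [0.5611, -0.1286, 0.2186]
orientation: [20.4, 90.0, 33.5]
ft_force: [0.3, 0.4, 0.6]
width: 0.995
```

Emit:
{"method": "step_arm", "body": {
  "motion": [
    {"linear": [0.7, -1, 0], "dr": [-1, 0, 0]},
    {"linear": [0.7, 0, 0], "dr": [-0.7, 0, 0]},
    {"linear": [0, 0, 0], "dr": [0, 0, 0]}
  ]
}}

```text
time_s: 3.05
position: [0.5654, -0.1573, 0.1716]
orientation: [137.1, 89.6, 160.0]
ft_force: [-0.4, 1.0, -1.0]
width: 1.001
```

```bash
python3 - <<'E'
from h import *; from rig import robot
c=robot.capture("wrist");save("pics/w2.png",c)
s=robot.state();print(s["time_s"],s["position"],tcp(s)[1].as_matrix().round(3))
E
```

```text
3.1 [ 0.56590864 -0.15640863  0.17371013] [[-0.005 -0.387  0.922]
 [ 0.002  0.922  0.387]
 [-1.     0.004 -0.004]]
```

View pics/w2.png

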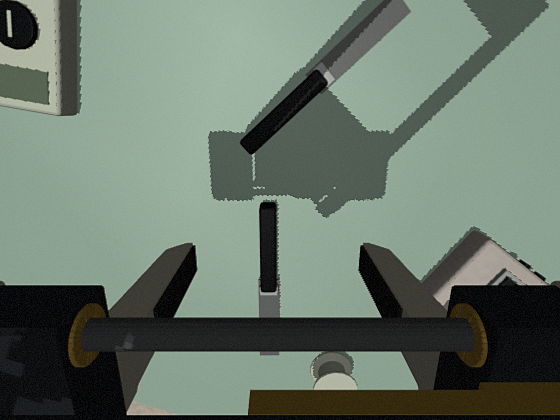

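```bash
python3 - <<'E'
from h import *; from rig import robot
c=robot.capture("wrist");im=c["pixels"].astype(int)
m=((im.max(2)<48)).astype(np.uint8); m[:195]=0;m[298:]=0;m[:,:235]=0;m[:,:235]=0;m[:,310:]=0
n,l,st,ce=cv2.connectedComponentsWithStats(m);i=1+st[1:,4].argmax();print(st[i])
ys,xs=np.where(l==i)
for y in (207,215,230,245,260,275,285): r=xs[ys==y];print(y,r.min(),r.max())
box=cv2.minAreaRect(np.c_[xs,ys].astype(np.float32));print(box)
s=robot.state()
# upper-face centreline
P=plane(c,[[(xs[ys==y].min()+xs[ys==y].max())/2,y] for y in (210,240,270,288)],.024);print(P.round(4),np.degrees(np.arctan2(*(P[3]-P[0])[1::-1])))
p,r=tcp(s)
print("rear/front top", plane(c,[[268,st[i][1]],[268,st[i][1]+st[i][3]]],.024).round(4)); print(s["position"],r.as_matrix().round(3))
E
```

```text
[ 259  201   20   90 1469]
207 259 275
215 259 275
230 259 275
245 260 275
260 260 275
275 260 275
285 260 275
((268.1422424316406, 245.47280883789062), (89.21280670166016, 18.209123611450195), 88.63607025146484)
[[ 0.5876 -0.1581  0.024 ]
 [ 0.6187 -0.1453  0.024 ]
 [ 0.6515 -0.1312  0.024 ]
 [ 0.6723 -0.1227  0.024 ]] 22.676343816775535
rear/front top [[ 0.5782 -0.1608  0.024 ]
 [ 0.6756 -0.1207  0.024 ]]
[ 0.56690403 -0.1561193   0.17571171] [[-0.003 -0.387  0.922]
 [ 0.001  0.922  0.387]
 [-1.     0.002 -0.002]]
```

Emit:
{"method": "step_arm", "body": {
  "motion": [
    {"linear": [0.6, -0.17, 1], "dr": [0, 0, 0]},
    {"linear": [0.8, -0.17, 1], "dr": [0, 0, 0]},
    {"linear": [1, 0, 0.1], "dr": [0, 0, 0]},
    {"linear": [1, 0, 0], "dr": [0, 0, 0]},
    {"linear": [0, 0, 0], "dr": [0, 0, 0]}
  ]
}}

```text
time_s: 3.57
position: [0.6267, -0.1387, 0.069]
orientation: [138.6, 89.5, 161.6]
ft_force: [-1.0, 0.4, -1.6]
width: 0.998
```

```bash
python3 - <<'E'
from h import *; from rig import robot
c=robot.capture("wrist");save("pics/w3.png",c)
s=robot.state();print(s["time_s"],s["position"],tcp(s)[1].as_matrix().round(3),s["ft_force"])
E
```

```text
3.6167 [ 0.62769194 -0.13936919  0.07218716] [[-0.006 -0.391  0.921]
 [ 0.002  0.921  0.391]
 [-1.     0.004 -0.005]] [-0.04783755 -0.15622166 -0.47410803]
```

View pics/w3.png

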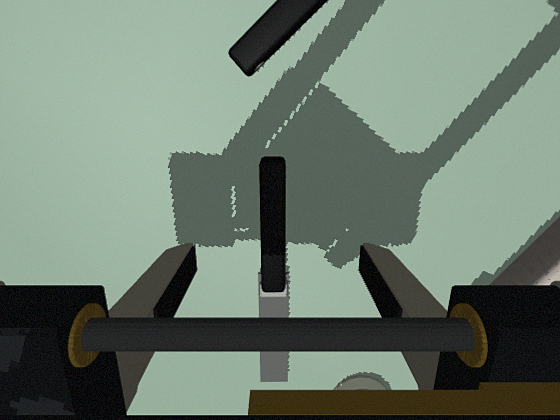

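Emit:
{"method": "step_arm", "body": {
  "motion": [
    {"linear": [0.8, 0, 0], "dr": [0, 0, 0]},
    {"linear": [0.8, 0, 0], "dr": [0, 0, 0]},
    {"linear": [0.45, 0, 0], "dr": [0, 0, 0]},
    {"linear": [0.2, 0, 0], "dr": [0, 0, 0]},
    {"linear": [0, 0, 0], "dr": [0, 0, 0]}
  ]
}}

```text
time_s: 4.03
position: [0.6296, -0.1411, 0.0075]
orientation: [140.1, 90.0, 163.1]
ft_force: [-0.2, 0.2, -0.9]
width: 1.002
```

Emit:
{"method": "step_arm", "body": {
  "motion": [
    {"linear": [0, 0, 0], "dr": [0, 0, 0]}
  ]
}}

```text
time_s: 4.12
position: [0.6308, -0.1416, 0.009]
orientation: [-39.7, 89.9, -16.7]
ft_force: [0.6, -0.1, 0.6]
width: 1.004
```

Emit:
{"method": "step_arm", "body": {
  "motion": [
    {"linear": [0.13, 0, 0], "dr": [0, 0, 0]},
    {"linear": [0, 0, 0], "dr": [0, 0, 0]}
  ]
}}

```text
time_s: 4.28
position: [0.6308, -0.1417, 0.0045]
orientation: [-39.6, 89.9, -16.5]
ft_force: [-0.3, -0.5, -0.5]
width: 1.0
```

Emit:
{"method": "step_arm", "body": {
  "motion": [
    {"linear": [0, 0, 0], "dr": [0, 0, 0]},
    {"linear": [0, 0, 0], "dr": [0, 0, 0]},
    {"linear": [0, 0, 0], "dr": [0, 0, 0]},
    {"linear": [0, 0, 0], "dr": [0, 0, 0]},
    {"linear": [0, 0, 0], "dr": [0, 0, 0]}
  ],
  "grip": 0,
  "squeeze": 40
}}

```text
time_s: 4.7
position: [0.6299, -0.1414, 0.0033]
orientation: [-54.2, 90.0, -31.1]
ft_force: [-0.5, 0.9, 0.5]
width: 0.688
```

Emit:
{"method": "step_arm", "body": {
  "motion": [
    {"linear": [0, 0, 0], "dr": [0, 0, 0]},
    {"linear": [0, 0, 0], "dr": [0, 0, 0]},
    {"linear": [0, 0, 0], "dr": [0, 0, 0]},
    {"linear": [0, 0, 0], "dr": [0, 0, 0]},
    {"linear": [0, 0, 0], "dr": [0, 0, 0]}
  ]
}}

```text
time_s: 5.12
position: [0.6299, -0.1414, 0.0032]
orientation: [159.9, 90.0, -177.0]
ft_force: [-0.7, 0.5, 0.3]
width: 0.332
```

Emit:
{"method": "step_arm", "body": {
  "motion": [
    {"linear": [0, 0, 0], "dr": [0, 0, 0]},
    {"linear": [0, 0, 0], "dr": [0, 0, 0]},
    {"linear": [0, 0, 0], "dr": [0, 0, 0]},
    {"linear": [0, 0, 0], "dr": [0, 0, 0]},
    {"linear": [0, 0, 0], "dr": [0, 0, 0]}
  ]
}}

```text
time_s: 5.53
position: [0.6298, -0.1414, 0.0032]
orientation: [75.3, 90.0, 98.4]
ft_force: [0.6, 0.5, -0.1]
width: 0.191
```

```bash
python3 - <<'E'
from h import *; from rig import robot
c=robot.capture("wrist");save("pics/w4.png",c)
s=robot.state();print(s["time_s"],s["position"],s["width"],s["ft_force"])
E
```

```text
5.5833 [ 0.62982689 -0.14136405  0.00323737] 0.19378295649515007 [0.43668784 0.06413465 0.47828798]
```

View pics/w4.png

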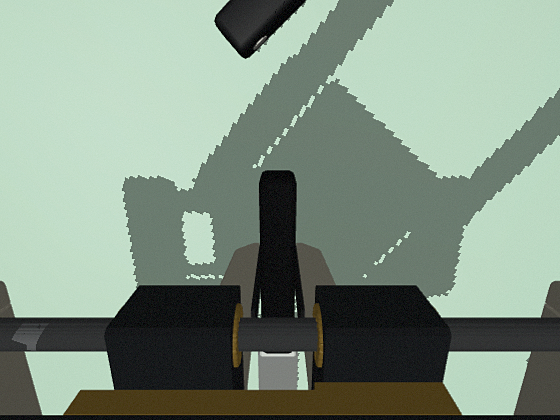

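Emit:
{"method": "step_arm", "body": {
  "motion": [
    {"linear": [-0.5, 0, 0], "dr": [0, 0, 0]},
    {"linear": [-0.8, 0, 0], "dr": [0, 0, 0]},
    {"linear": [-0.9, 0, 0], "dr": [0, 0, 0]},
    {"linear": [-0.9, 0, 0], "dr": [0, 0, 0]},
    {"linear": [-0.7, 0, 0], "dr": [0, 0, 0]}
  ]
}}

```text
time_s: 6.0
position: [0.6306, -0.1416, 0.121]
orientation: [-40.9, 89.9, -17.8]
ft_force: [-0.2, 0.3, -0.0]
width: 0.19
```

```bash
python3 - <<'E'
from h import *; from rig import robot
c=robot.capture("top");save("pics/t2.png",c,(150,170,370,330),3.6)
g=lambda x,y:[150+(x-1.3)/3.6,150+(y-1.3)/3.6]
P=plane(c,[g(67,340),g(375,398)],.036);d=P[0]-P[1];print(P.round(4),np.linalg.norm(d),"yaw",np.degrees(np.arctan2(-d[0],d[1])))
u=d/np.linalg.norm(d);x=np.array([u[1],-u[0],0]);print("panel edge from bed",P.mean(0)+.02*x)
Q=plane(c,[g(118,322),g(322,355)],.055);d=Q[0]-Q[1];print(Q.round(4),np.linalg.norm(d),"yaw",np.degrees(np.arctan2(-d[0],d[1])),Q.mean(0))
s=robot.state();print(s["time_s"],s["position"],s["width"],s["ft_force"])
w=robot.capture("wrist");save("pics/w5.png",w)
E
```

```text
[[0.5779 0.2924 0.036 ]
 [0.5188 0.0596 0.036 ]] 0.24009851886745703 yaw -14.23970153451961
panel edge from bed [0.56773187 0.17107652 0.036     ]
[[0.586  0.2494 0.055 ]
 [0.5513 0.0969 0.055 ]] 0.15636105290639735 yaw -12.809858075630743 [0.56862984 0.17312353 0.055     ]
6.05 [ 0.63309172 -0.14234902  0.12607416] 0.18859836618410214 [ 2.80121404 -1.08897818  3.13708325]
```

View pics/t2.png

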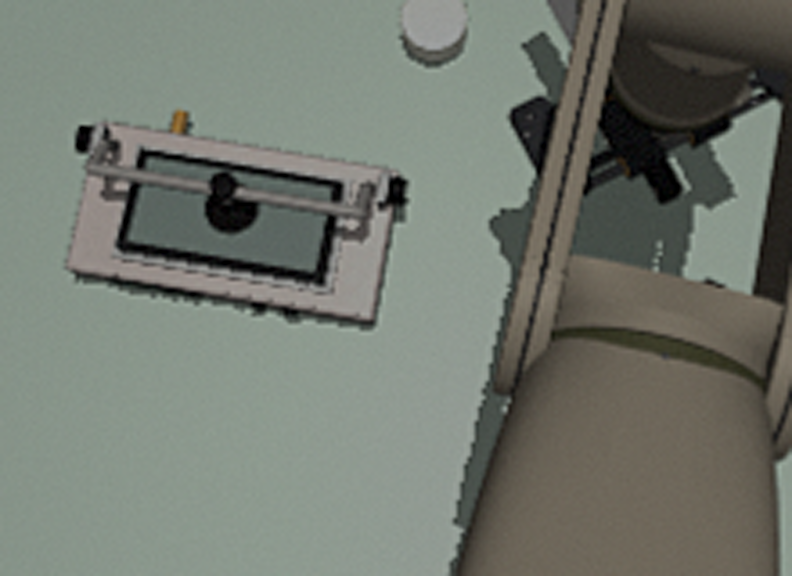

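View pics/w5.png

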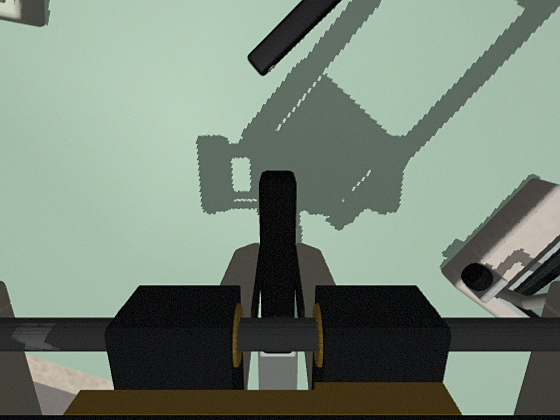

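Emit:
{"method": "step_arm", "body": {
  "motion": [
    {"linear": [0, 0, 0], "dr": [1, 0, 0]},
    {"linear": [0, 0, 0], "dr": [1, 0, 0]},
    {"linear": [0, 0, 0], "dr": [1, 0, 0]},
    {"linear": [0, 0, 0], "dr": [1, 0, 0]},
    {"linear": [0, 0, 0], "dr": [1, 0, 0]}
  ]
}}

```text
time_s: 6.52
position: [0.6292, -0.1412, 0.1164]
orientation: [169.4, 89.9, 163.5]
ft_force: [-0.4, -0.2, -0.9]
width: 0.189
```

Emit:
{"method": "step_arm", "body": {
  "motion": [
    {"linear": [0, 0, 0], "dr": [1, 0, 0]},
    {"linear": [0, 0, 0], "dr": [0.3, 0, 0]},
    {"linear": [0, 0.4, -0.9], "dr": [0, 0, 0]},
    {"linear": [0, 0.4, -0.9], "dr": [0, 0, 0]},
    {"linear": [0, 0.5, -0.9], "dr": [0, 0, 0]}
  ]
}}

```text
time_s: 6.93
position: [0.558, -0.0849, 0.1159]
orientation: [-176.4, 89.9, 170.5]
ft_force: [0.4, 0.4, -0.3]
width: 0.191
```

Emit:
{"method": "step_arm", "body": {
  "motion": [
    {"linear": [0, 0.5, -0.9], "dr": [0, 0, 0]},
    {"linear": [0, 0.5, -0.9], "dr": [0, 0, 0]},
    {"linear": [0, 0.6, -0.9], "dr": [0, 0, 0]},
    {"linear": [0, 0.7, -0.9], "dr": [0, 0, 0]},
    {"linear": [0, 0.8, -0.9], "dr": [0, 0, 0]}
  ]
}}

```text
time_s: 7.35
position: [0.4474, 0.0365, 0.1165]
orientation: [-160.2, 89.9, -173.3]
ft_force: [-0.3, 0.5, 0.0]
width: 0.192
```

Emit:
{"method": "step_arm", "body": {
  "motion": [
    {"linear": [0, 0.9, -0.9], "dr": [0, 0, 0]},
    {"linear": [0, 0.9, -0.9], "dr": [0, 0, 0]},
    {"linear": [0, 0.9, -0.9], "dr": [0, 0, 0]},
    {"linear": [0, 0.9, -0.5], "dr": [0, 0, 0]},
    {"linear": [0, 0.9, -0.3], "dr": [0, 0, 0]}
  ]
}}

```text
time_s: 7.77
position: [0.3752, 0.1925, 0.1167]
orientation: [-158.3, 90.0, -171.3]
ft_force: [0.4, -0.9, -0.3]
width: 0.189
```

```bash
python3 - <<'E'
from h import *; from rig import robot
s=robot.state();p,r=tcp(s);print(s["time_s"],p,r.as_matrix().round(3))
xh=np.array([.972,-.233,0]);T=np.array([.568,.172,.075])-.195*xh
Rt=R.from_matrix(np.c_[[0,0,-1],[.233,.972,0],xh]);print(need(s,T,Rt))
c=robot.capture("wrist");save("pics/w6.png",c)
c=robot.capture("top");save("pics/t3.png",c,(150,170,370,330),3.6)
E
```

```text
7.7667 [0.37521931 0.19252427 0.11671843] [[-0.001  0.225  0.974]
 [-0.     0.974 -0.225]
 [-1.    -0.    -0.001]]
(array([ 1.39042358,  0.83377501, -0.08070312]), array([ 0.08108027, -0.00760229,  0.00306241]))
```

View pics/w6.png

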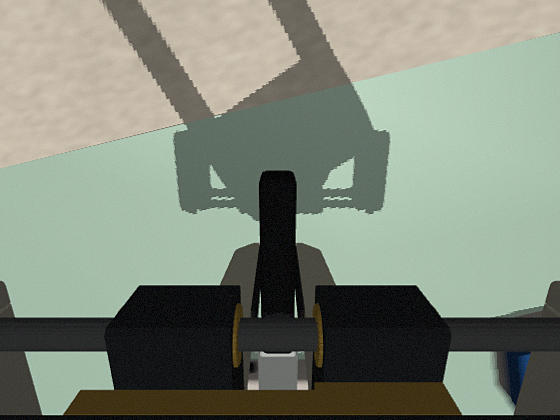

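View pics/t3.png

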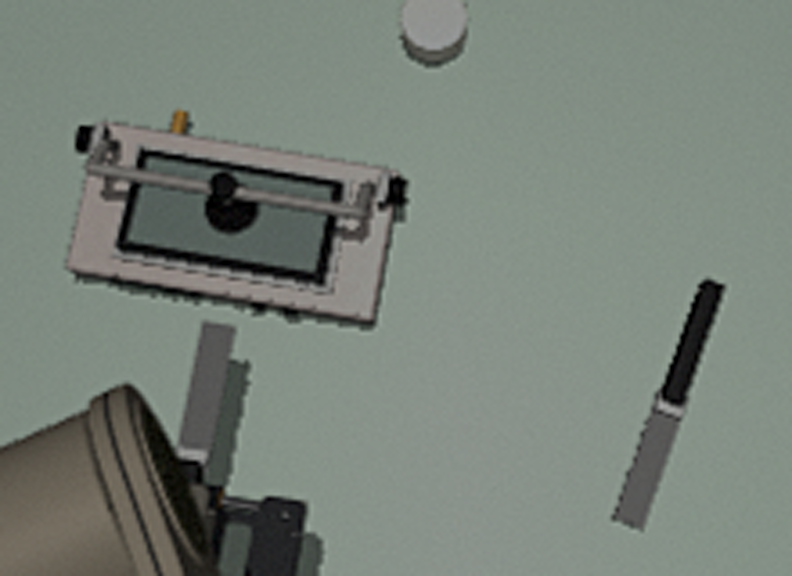

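```bash
python3 - <<'E'
from h import *; from rig import robot
c=robot.capture("top")
s=robot.state();p,r=tcp(s)
for dx,lab in ((.145,"tip"),(.058,"collar")):
    for dy in (-.012,.012):
        P=p+r.apply([-.008,dy,dx]); q=proj(c,P)[0]; print(lab,dy,(q-[150,170])*3.6+1.3)
E
```

```text
tip -0.012 [242.08389631 324.37341414]
tip 0.012 [208.51382394 318.89081781]
collar -0.012 [217.8340045  448.88852268]
collar 0.012 [183.66676091 443.21437333]
```

Emit:
{"method": "step_arm", "body": {
  "motion": [
    {"linear": [0, 0.8, -0.1], "dr": [0.08, 0, 0]},
    {"linear": [0.6, 0, 0], "dr": [0, 0, 0]},
    {"linear": [0.8, 0, 0], "dr": [0, 0, 0]},
    {"linear": [0.7, 0, 0], "dr": [0, 0, 0]},
    {"linear": [0, 0, 0], "dr": [0, 0, 0]}
  ]
}}

```text
time_s: 8.33
position: [0.3767, 0.2129, 0.0496]
orientation: [-140.9, 89.5, -154.5]
ft_force: [-1.3, -0.0, -2.4]
width: 0.189
```

```bash
python3 - <<'E'
from h import *; from rig import robot
s=robot.state();p,r=tcp(s);print(s["time_s"],p,r.as_matrix().round(3),s["ft_force"])
c=robot.capture("top");save("pics/t4.png",c,(150,190,290,300),5.5)
c=robot.capture("scene");save("pics/s4.png",c,(260,150,420,260),5)
E
```

```text
8.3333 [0.37666895 0.2129009  0.0496314 ] [[-0.007  0.234  0.972]
 [-0.003  0.972 -0.234]
 [-1.    -0.005 -0.006]] [-1.25958529 -0.04007257 -2.35315952]
```

View pics/s4.png

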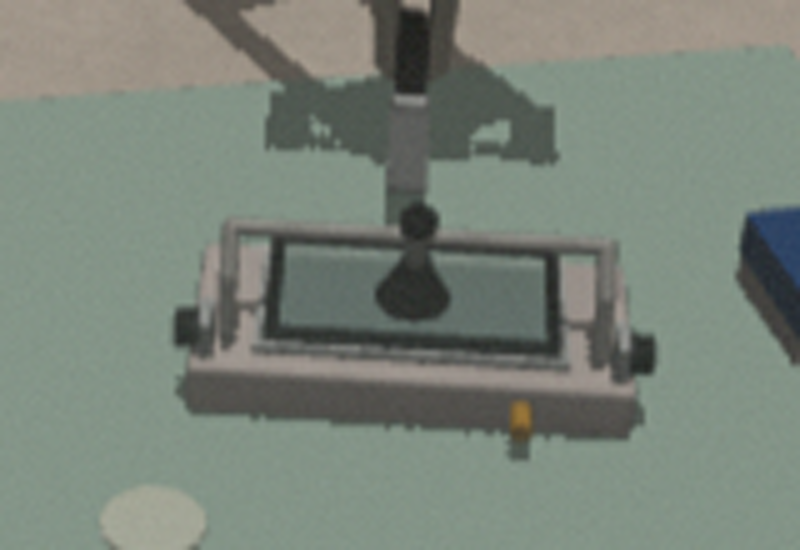

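View pics/t4.png

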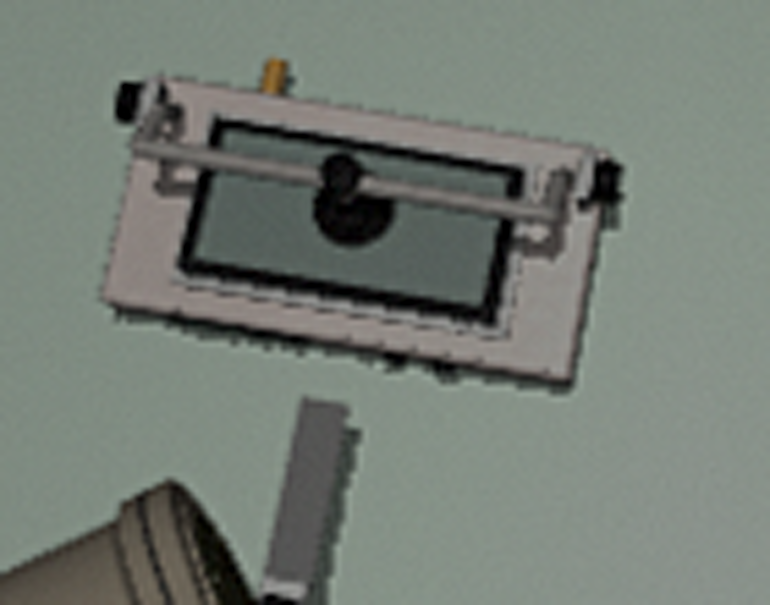

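Emit:
{"method": "step_arm", "body": {
  "motion": [
    {"linear": [0.3, 0.13, 0], "dr": [-0.2, 0, 0]},
    {"linear": [0, 0, 0], "dr": [0, 0, 0]},
    {"linear": [0, 0, 0], "dr": [0, 0, 0]},
    {"linear": [0, 0, 0], "dr": [0, 0, 0]}
  ]
}}

```text
time_s: 8.77
position: [0.3814, 0.2193, 0.046]
orientation: [33.8, 89.9, 21.4]
ft_force: [0.9, 0.3, -1.0]
width: 0.192
```

```bash
python3 - <<'E'
from h import *; from rig import robot
s=robot.state();p,r=tcp(s);print(s["time_s"],p,r.as_matrix().round(4),s["ft_force"])
c=robot.capture("top")
g=lambda x,y:[150+(x-2.2)/5.5,190+(y-2.2)/5.5]
P=plane(c,[g(290,580),g(327,405)],.059);d=P[1]-P[0];print("blade(prev)",P,np.degrees(np.arctan2(d[1],d[0])))
E
```

```text
8.7667 [0.38137077 0.21927905 0.04596608] [[ 1.000e-03  2.141e-01  9.768e-01]
 [ 4.000e-04  9.768e-01 -2.141e-01]
 [-1.000e+00  6.000e-04  9.000e-04]] [ 0.9394495   0.2937897  -0.95925317]
blade(prev) [[0.43297862 0.19825774 0.059     ]
 [0.51542377 0.17837578 0.059     ]] -13.558226454006347
```

Emit:
{"method": "step_arm", "body": {
  "motion": [
    {"linear": [0.12, 0, 0], "dr": [0, 0, 0]},
    {"linear": [0, 0, 0.5], "dr": [0, 0, 0]},
    {"linear": [0, 0, 0.5], "dr": [0, 0, 0]},
    {"linear": [0, 0, 0], "dr": [0, 0, 0]},
    {"linear": [0, 0, 0], "dr": [0, 0, 0]}
  ]
}}

```text
time_s: 9.23
position: [0.4103, 0.2126, 0.0417]
orientation: [179.6, 90.0, 167.2]
ft_force: [-0.8, 0.6, -1.2]
width: 0.187
```

```bash
python3 - <<'E'
from h import *; from rig import robot
s=robot.state();p,r=tcp(s);print(s["time_s"],p,r.as_matrix().round(4),s["ft_force"])
c=robot.capture("top");save("pics/t5.png",c,(150,190,290,300),5.5)
c=robot.capture("scene");save("pics/s5.png",c,(260,150,420,260),5)
E
```

```text
9.2333 [0.4103269  0.21256615 0.04165195] [[-1.000e-04  2.150e-01  9.766e-01]
 [ 0.000e+00  9.766e-01 -2.150e-01]
 [-1.000e+00  0.000e+00 -1.000e-04]] [-0.77233689  0.55770225 -1.23757281]
```

View pics/t5.png

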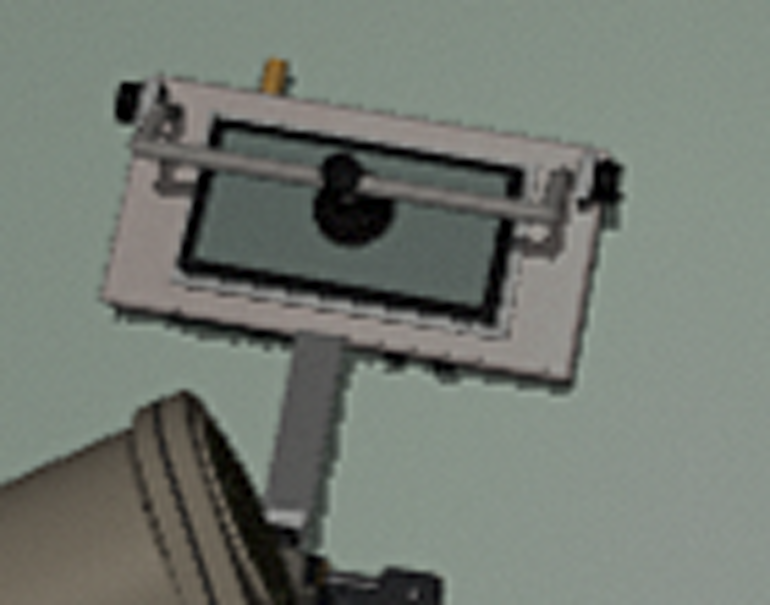

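View pics/s5.png

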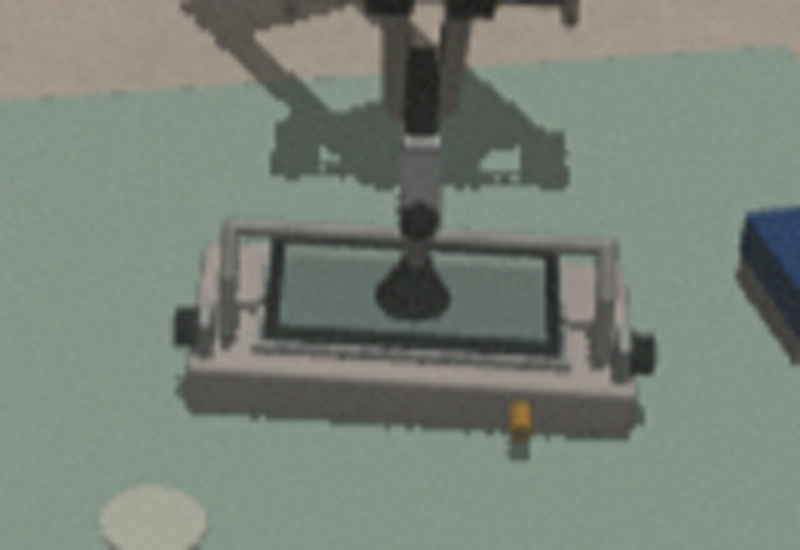

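Emit:
{"method": "step_arm", "body": {
  "motion": [
    {"linear": [0, 0, 0.35], "dr": [0, 0, 0]},
    {"linear": [0, 0, 0.25], "dr": [0, 0, 0]},
    {"linear": [0, 0, 0.15], "dr": [0, 0, 0]},
    {"linear": [0, 0, 0], "dr": [0, 0, 0]}
  ]
}}

```text
time_s: 9.67
position: [0.4334, 0.2076, 0.0419]
orientation: [19.3, 89.9, 6.9]
ft_force: [0.0, -0.1, -0.6]
width: 0.188
```

Emit:
{"method": "step_arm", "body": {
  "motion": [
    {"linear": [0, 0, 0.15], "dr": [0, 0, 0]},
    {"linear": [0, 0, 0.15], "dr": [0, 0, 0]},
    {"linear": [0, 0, 0.1], "dr": [0, 0, 0]},
    {"linear": [0, 0, 0], "dr": [0, 0, 0]},
    {"linear": [0, 0, 0], "dr": [0, 0, 0]}
  ]
}}

```text
time_s: 10.08
position: [0.4439, 0.2052, 0.0416]
orientation: [-163.9, 90.0, -176.3]
ft_force: [-0.8, 0.8, -0.1]
width: 0.19
```

```bash
python3 - <<'E'
from h import *; from rig import robot
s=robot.state();p,r=tcp(s);print(s["time_s"],p,r.as_matrix().round(4),s["ft_force"],s["ft_torque"])
xh=np.array([.974,-.225,0]);print("depth",(p+.145*r.as_matrix()[:,2]-[.568,.172,.045])@xh)
c=robot.capture("top");save("pics/t6.png",c,(150,190,290,300),5.5)
c=robot.capture("scene");save("pics/s6.png",c,(260,150,420,260),5)
E
```

```text
10.0833 [0.44394334 0.20520749 0.04160989] [[-2.000e-04  2.144e-01  9.768e-01]
 [-0.000e+00  9.768e-01 -2.144e-01]
 [-1.000e+00 -0.000e+00 -1.000e-04]] [-0.80280195  0.77332024 -0.09382072] [ 0.05642137  0.05746538 -0.03250049]
depth 0.01663771750388252
```

View pics/t6.png

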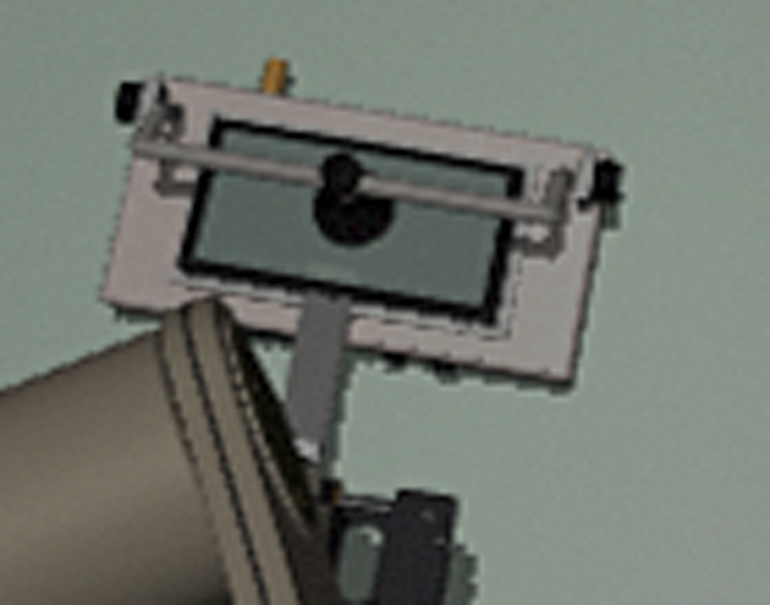

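View pics/s6.png

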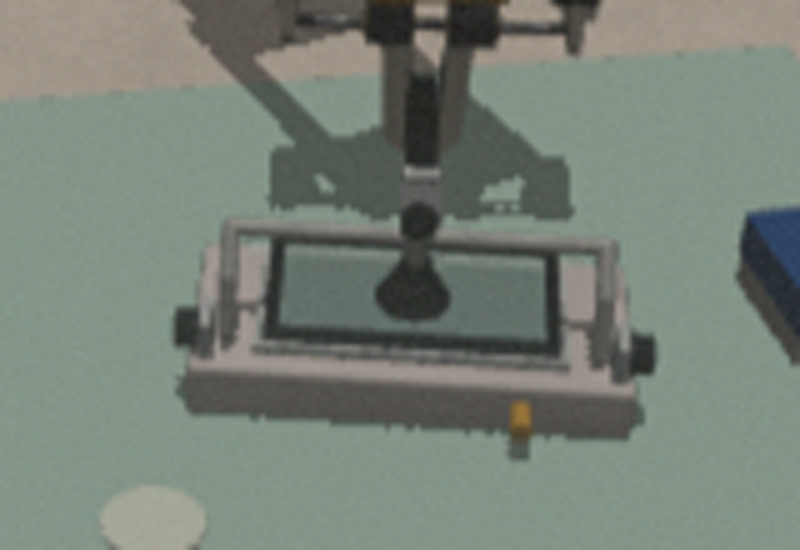

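```bash
cat >> h.py <<'E'
def ft(robot,n=6):
    """mean force/torque in tool-heading axes, over a few capture periods"""
    F=[];
    for i in range(n):
        robot.capture("wrist"); s=robot.state(); F.append(np.r_[s["ft_force"],s["ft_torque"]])
    p,r=tcp(s); M=r.as_matrix(); xh,yh=M[:,2],M[:,1]
    F=np.array(F); m=F.mean(0)
    print("t %.2f p %s"%(s["time_s"],p.round(4)),"Ffwd %.2f Flat %.2f Fz %.2f | Tfwd %.3f Tlat %.3f Tz %.3f"%(m[:3]@xh,m[:3]@yh,m[2],m[3:]@xh,m[3:]@yh,m[5]),"sd",F.std(0).round(2),
      "depth %.4f pitch %.4f"%((p+.145*xh-[.568,.172,.045])@[.974,-.225,0],xh[2]))
E
python3 -c "
from h import *; from rig import robot
ft(robot)"
```

```text
t 10.48 p [0.4438 0.2053 0.0416] Ffwd 0.02 Flat 0.07 Fz -0.67 | Tfwd -0.003 Tlat 0.007 Tz 0.007 sd [0.4  0.5  0.47 0.02 0.01 0.02] depth 0.0164 pitch -0.0000
```

Emit:
{"method": "step_arm", "body": {
  "motion": [
    {"linear": [0.05, 0, 0], "dr": [0, 0, 0]},
    {"linear": [0, 0, 0], "dr": [0, 0, 0]},
    {"linear": [0, 0, 0], "dr": [0, 0, 0]}
  ]
}}

```text
time_s: 10.73
position: [0.4437, 0.2052, 0.04]
orientation: [-148.4, 90.0, -160.8]
ft_force: [-0.7, -0.9, -0.8]
width: 0.184
```

```bash
python3 -c "
from h import *; from rig import robot
ft(robot)"
```

```text
t 11.03 p [0.4439 0.2053 0.0402] Ffwd 0.43 Flat -0.30 Fz -0.83 | Tfwd -0.007 Tlat 0.014 Tz -0.011 sd [0.57 0.69 0.35 0.03 0.02 0.03] depth 0.0166 pitch 0.0000
```

Emit:
{"method": "step_arm", "body": {
  "motion": [
    {"linear": [0.04, 0, 0], "dr": [0, 0, 0]},
    {"linear": [0, 0, 0], "dr": [0, 0, 0]},
    {"linear": [0, 0, 0], "dr": [0, 0, 0]}
  ]
}}

```text
time_s: 11.28
position: [0.444, 0.2053, 0.0391]
orientation: [20.7, 90.0, 8.3]
ft_force: [0.5, -0.5, 0.7]
width: 0.188
```

```bash
python3 -c "
from h import *; from rig import robot
ft(robot)"
```

```text
t 11.58 p [0.444  0.2053 0.0391] Ffwd 0.08 Flat 0.20 Fz -0.12 | Tfwd 0.010 Tlat -0.163 Tz 0.017 sd [0.37 0.46 0.61 0.04 0.02 0.02] depth 0.0167 pitch 0.0003
```

Emit:
{"method": "step_arm", "body": {
  "motion": [
    {"linear": [-0.04, 0, 0.2], "dr": [0, 0, 0]},
    {"linear": [0, 0, 0.25], "dr": [0, 0, 0]},
    {"linear": [0, 0, 0.2], "dr": [0, 0, 0]},
    {"linear": [0, 0, 0.1], "dr": [0, 0, 0]},
    {"linear": [0, 0, 0], "dr": [0, 0, 0]}
  ]
}}

```text
time_s: 12.0
position: [0.4667, 0.2001, 0.0401]
orientation: [-7.0, 90.0, -19.4]
ft_force: [1.0, 0.5, -0.1]
width: 0.193
```

```bash
python3 -c "
from h import *; from rig import robot
ft(robot)"
```

```text
t 12.30 p [0.4655 0.2005 0.04  ] Ffwd -0.04 Flat 0.02 Fz -0.63 | Tfwd -0.002 Tlat -0.005 Tz 0.004 sd [0.51 0.52 0.45 0.02 0.01 0.02] depth 0.0387 pitch -0.0003
```

Emit:
{"method": "step_arm", "body": {
  "motion": [
    {"linear": [0, 0, 0.13], "dr": [0, 0, 0]},
    {"linear": [0, 0, 0], "dr": [0, 0, 0]},
    {"linear": [0, 0, 0], "dr": [0, 0, 0]}
  ]
}}

```text
time_s: 12.55
position: [0.4699, 0.1996, 0.0402]
orientation: [23.7, 90.0, 11.4]
ft_force: [0.9, 0.5, -0.2]
width: 0.19
```

```bash
python3 -c "
from h import *; from rig import robot
ft(robot)"
```

```text
t 12.85 p [0.4696 0.1996 0.0401] Ffwd 0.24 Flat -0.37 Fz -0.63 | Tfwd 0.006 Tlat 0.022 Tz 0.021 sd [0.47 0.43 0.37 0.03 0.02 0.03] depth 0.0429 pitch -0.0000
```

Emit:
{"method": "step_arm", "body": {
  "motion": [
    {"linear": [0, 0, 0.1], "dr": [0, 0, 0]},
    {"linear": [0, 0, 0], "dr": [0, 0, 0]},
    {"linear": [0, 0, 0], "dr": [0, 0, 0]}
  ]
}}

```text
time_s: 13.1
position: [0.4728, 0.1989, 0.0402]
orientation: [21.6, 90.0, 9.2]
ft_force: [-1.8, -0.5, 0.1]
width: 0.189
```

```bash
python3 -c "
from h import *; from rig import robot
ft(robot)"
```

```text
t 13.40 p [0.4725 0.199  0.0401] Ffwd 0.07 Flat -0.32 Fz -0.90 | Tfwd -0.007 Tlat -0.006 Tz 0.008 sd [0.43 0.53 0.47 0.03 0.02 0.03] depth 0.0459 pitch -0.0001
```

Emit:
{"method": "step_arm", "body": {
  "motion": [
    {"linear": [0, 0, 0.1], "dr": [0, 0, 0]},
    {"linear": [0, 0, 0], "dr": [0, 0, 0]},
    {"linear": [0, 0, 0], "dr": [0, 0, 0]}
  ]
}}

```text
time_s: 13.65
position: [0.4757, 0.1983, 0.0402]
orientation: [22.8, 90.0, 10.4]
ft_force: [-0.2, 0.3, -0.9]
width: 0.194
```

```bash
python3 -c "
from h import *; from rig import robot
ft(robot)"
```

```text
t 13.95 p [0.4754 0.1983 0.0401] Ffwd -0.22 Flat 0.15 Fz -0.81 | Tfwd 0.025 Tlat 0.026 Tz 0.000 sd [0.3  0.47 0.14 0.02 0.03 0.04] depth 0.0489 pitch -0.0001
```

Emit:
{"method": "step_arm", "body": {
  "motion": [
    {"linear": [0, 0, 0.08], "dr": [0, 0, 0]},
    {"linear": [0, 0, 0], "dr": [0, 0, 0]},
    {"linear": [0, 0, 0], "dr": [0, 0, 0]}
  ]
}}

```text
time_s: 14.2
position: [0.478, 0.1978, 0.0402]
orientation: [39.7, 90.0, 27.4]
ft_force: [0.2, -0.0, -0.5]
width: 0.188
```

```bash
python3 -c "
from h import *; from rig import robot
ft(robot)"
```

```text
t 14.50 p [0.4778 0.1978 0.0401] Ffwd 0.03 Flat -0.27 Fz -0.61 | Tfwd -0.012 Tlat -0.004 Tz 0.007 sd [0.62 0.56 0.63 0.02 0.01 0.03] depth 0.0513 pitch -0.0001
```

Emit:
{"method": "step_arm", "body": {
  "motion": [
    {"linear": [0, 0, 0.07], "dr": [0, 0, 0]},
    {"linear": [0, 0, 0], "dr": [0, 0, 0]},
    {"linear": [0, 0, 0], "dr": [0, 0, 0]}
  ]
}}

```text
time_s: 14.75
position: [0.48, 0.1973, 0.0401]
orientation: [27.5, 90.0, 15.1]
ft_force: [0.3, -0.1, -1.5]
width: 0.191
```

```bash
python3 -c "
from h import *; from rig import robot
ft(robot)"
```

```text
t 15.05 p [0.4799 0.1974 0.0401] Ffwd 0.06 Flat 0.39 Fz -0.76 | Tfwd -0.014 Tlat 0.023 Tz -0.024 sd [0.55 0.45 0.57 0.03 0.03 0.02] depth 0.0534 pitch -0.0000
```

Emit:
{"method": "step_arm", "body": {
  "motion": [
    {"linear": [0, 0, 0.07], "dr": [0, 0, 0]},
    {"linear": [0, 0, 0], "dr": [0, 0, 0]},
    {"linear": [0, 0, 0], "dr": [0, 0, 0]}
  ]
}}

```text
time_s: 15.3
position: [0.482, 0.1969, 0.0401]
orientation: [-126.7, 90.0, -139.1]
ft_force: [-1.1, -0.2, -1.3]
width: 0.191
```

```bash
python3 -c "
from h import *; from rig import robot
ft(robot)"
```

```text
t 15.60 p [0.4819 0.1969 0.0401] Ffwd 0.27 Flat 0.30 Fz -1.30 | Tfwd 0.029 Tlat 0.028 Tz 0.005 sd [0.49 0.21 0.46 0.03 0.05 0.03] depth 0.0555 pitch -0.0000
```

Emit:
{"method": "step_arm", "body": {
  "motion": [
    {"linear": [0, 0, 0.05], "dr": [0, 0, 0]},
    {"linear": [0, 0, 0], "dr": [0, 0, 0]},
    {"linear": [0, 0, 0], "dr": [0, 0, 0]}
  ]
}}

```text
time_s: 15.85
position: [0.4834, 0.1966, 0.0401]
orientation: [-138.0, 90.0, -150.4]
ft_force: [-0.4, 0.2, -2.2]
width: 0.189
```

```bash
python3 -c "
from h import *; from rig import robot
ft(robot)"
```

```text
t 16.15 p [0.4834 0.1966 0.0402] Ffwd 0.16 Flat 0.29 Fz -1.53 | Tfwd 0.000 Tlat 0.063 Tz 0.008 sd [1.03 0.38 0.32 0.03 0.03 0.01] depth 0.0570 pitch 0.0001
```

Emit:
{"method": "step_arm", "body": {
  "motion": [
    {"linear": [0, 0, 0.05], "dr": [0, 0, 0]},
    {"linear": [0, 0, 0], "dr": [0, 0, 0]},
    {"linear": [0, 0, 0], "dr": [0, 0, 0]}
  ]
}}

```text
time_s: 16.4
position: [0.4849, 0.1962, 0.0401]
orientation: [-148.5, 90.0, -160.8]
ft_force: [0.2, -0.6, -0.6]
width: 0.189
```

```bash
python3 -c "
from h import *; from rig import robot
ft(robot)"
```

```text
t 16.70 p [0.4849 0.1963 0.0402] Ffwd 0.07 Flat 0.02 Fz -1.83 | Tfwd 0.001 Tlat 0.140 Tz -0.000 sd [0.46 0.52 0.42 0.02 0.04 0.03] depth 0.0585 pitch 0.0001
```

Emit:
{"method": "step_arm", "body": {
  "motion": [
    {"linear": [0.04, 0, 0], "dr": [0, 0, 0]},
    {"linear": [0, 0, 0], "dr": [0, 0, 0]},
    {"linear": [0, 0, 0], "dr": [0, 0, 0]}
  ]
}}

```text
time_s: 16.95
position: [0.485, 0.1964, 0.0392]
orientation: [27.8, 90.0, 15.5]
ft_force: [-0.8, 1.0, 0.6]
width: 0.191
```

```bash
python3 -c "
from h import *; from rig import robot
ft(robot)"
```

```text
t 17.25 p [0.485  0.1963 0.0391] Ffwd -1.13 Flat -0.11 Fz 1.54 | Tfwd -0.031 Tlat 0.061 Tz -0.014 sd [0.28 0.51 0.49 0.04 0.04 0.02] depth 0.0586 pitch 0.0003
```

Emit:
{"method": "step_arm", "body": {
  "motion": [
    {"linear": [0, 0, 0.05], "dr": [0, 0, 0]},
    {"linear": [0, 0, 0], "dr": [0, 0, 0]},
    {"linear": [0, 0, 0], "dr": [0, 0, 0]}
  ]
}}

```text
time_s: 17.5
position: [0.4859, 0.1961, 0.0389]
orientation: [-174.0, 89.9, 173.7]
ft_force: [-5.3, 0.6, 3.7]
width: 0.191
```

```bash
python3 -c "
from h import *; from rig import robot
ft(robot,10)
c=robot.capture('wrist');save('pics/w7.png',c)"
```

```text
t 18.00 p [0.4859 0.1961 0.0389] Ffwd -5.09 Flat 0.07 Fz 4.14 | Tfwd -0.006 Tlat 0.593 Tz 0.008 sd [0.33 0.49 0.42 0.02 0.02 0.03] depth 0.0596 pitch -0.0009
```

View pics/w7.png

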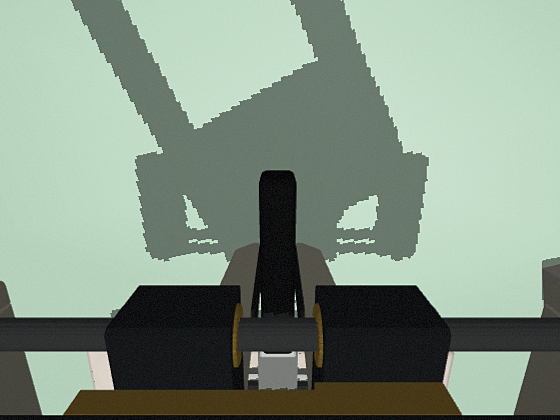

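Emit:
{"method": "step_arm", "body": {
  "motion": [
    {"linear": [-0.02, 0, 0], "dr": [0, 0, 0]},
    {"linear": [0, 0, 0], "dr": [0, 0, 0]},
    {"linear": [0, 0, 0], "dr": [0, 0, 0]}
  ]
}}

```text
time_s: 18.3
position: [0.4864, 0.1959, 0.0394]
orientation: [-39.3, 90.0, -51.6]
ft_force: [-1.6, 0.5, 0.3]
width: 0.191
```

```bash
python3 -c "
from h import *; from rig import robot
ft(robot,8)"
```

```text
t 18.70 p [0.4864 0.1959 0.0395] Ffwd -1.05 Flat 0.06 Fz -0.49 | Tfwd 0.040 Tlat 0.188 Tz 0.027 sd [0.64 0.46 0.74 0.03 0.04 0.02] depth 0.0600 pitch 0.0000
```

Emit:
{"method": "step_arm", "body": {
  "motion": [
    {"linear": [0, 0, 0.04], "dr": [0, 0, 0]},
    {"linear": [0, 0, 0], "dr": [0, 0, 0]},
    {"linear": [0, 0, 0], "dr": [0, 0, 0]}
  ]
}}

```text
time_s: 18.95
position: [0.4874, 0.1956, 0.0394]
orientation: [-149.6, 90.0, -161.9]
ft_force: [-2.4, 0.4, -0.7]
width: 0.192
```

```bash
python3 -c "
from h import *; from rig import robot
ft(robot,8)"
```

```text
t 19.35 p [0.4874 0.1957 0.0395] Ffwd -1.75 Flat -0.03 Fz -0.60 | Tfwd 0.019 Tlat 0.355 Tz 0.012 sd [0.45 0.52 0.47 0.02 0.02 0.03] depth 0.0611 pitch -0.0002
```

Emit:
{"method": "step_arm", "body": {
  "motion": [
    {"linear": [0, 0, 0.04], "dr": [0, 0, 0]},
    {"linear": [0, 0, 0], "dr": [0, 0, 0]},
    {"linear": [0, 0, 0], "dr": [0, 0, 0]}
  ]
}}

```text
time_s: 19.6
position: [0.4885, 0.1954, 0.0394]
orientation: [-168.9, 90.0, 178.8]
ft_force: [-3.4, 0.6, -0.1]
width: 0.19
```

```bash
python3 -c "
from h import *; from rig import robot
ft(robot,8)
c=robot.capture('top');save('pics/t8.png',c,(150,190,290,300),5.5)
c=robot.capture('scene');save('pics/s8.png',c,(260,150,420,260),5)"
```

```text
t 20.00 p [0.4885 0.1954 0.0395] Ffwd -3.47 Flat 0.11 Fz -0.30 | Tfwd 0.001 Tlat 0.638 Tz 0.003 sd [0.54 0.29 0.39 0.02 0.02 0.02] depth 0.0623 pitch -0.0003
```

View pics/t8.png

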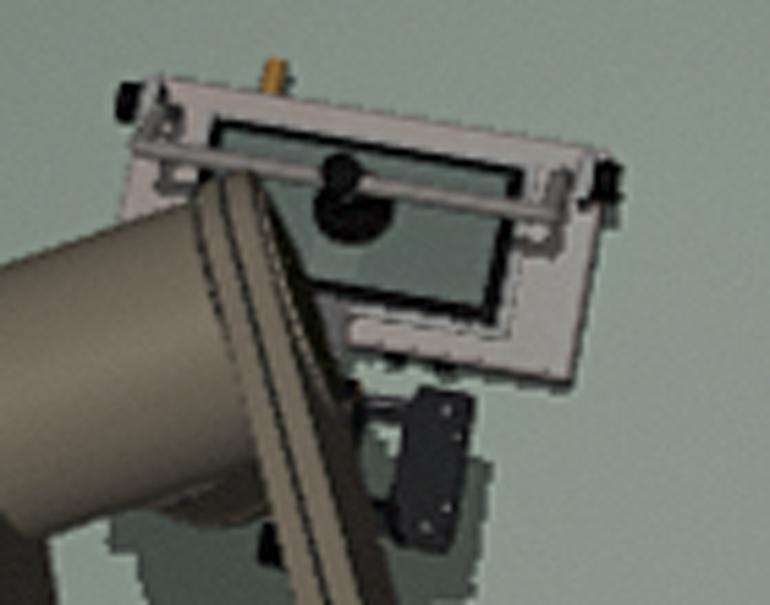

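View pics/s8.png

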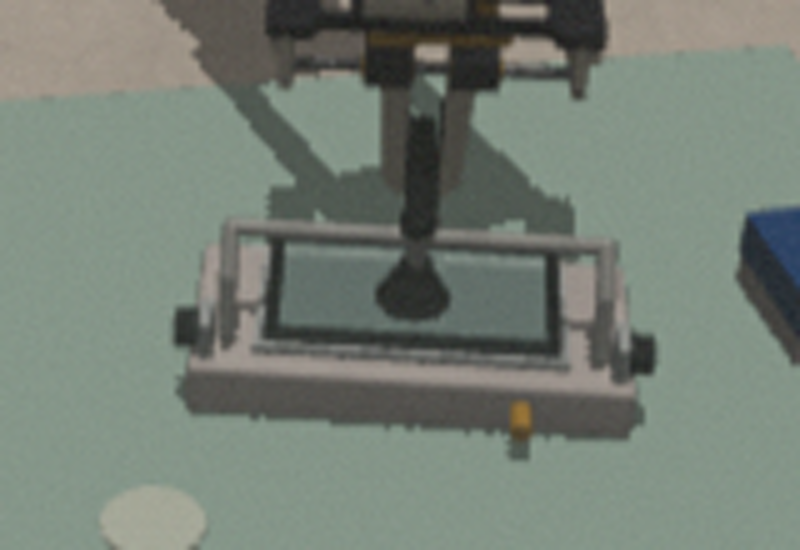

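```bash
python3 -c "
from rig import robot
print(robot.finish_job()); s=robot.state(); print(s['time_s'],s['position'],s['ft_force'],s['ft_torque'],s['width'])"
```

```text
the job is handed in; nothing more can be done
None
the job is handed in; nothing more can be done
```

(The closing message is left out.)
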